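Clear the piled cue-care kit into its shaped holders

TASK

The cue-care kit has been left in two piles on the pool table. Take the piles apart and put each of the five pieces into the wooden holder whose recess has its own shape (round, square, hexagonal, oblong, T), turned to match, so that it lies flat on the floor of its recess, and let go of it.

Things in the scene. Friction and masses are not known exactly. Their poses are not given: they have to be found in the camera images.
- sanding_block: Oblong sanding block, wood with a cork underside: a plain bar 104 mm along its x, 46 mm along its y, 30 mm high, about 0.13 kg. It lies on the table as the bottom of the three-high pile: one of tip_shaper or chalk_holder stands on its middle (within 3 mm) with hex_nut on top of that. Origin at the centre of its underside, z up.
- cushion_gauge: T-shaped cushion gauge, pale plywood, 30 mm high, about 0.13 kg. Cross-bar 32 mm (x from -31 to +1 mm) by 96 mm (y from -48 to +48 mm); stem 34 mm wide (y from -17 to +17 mm) running to +x, from x = +1 to +51 mm. Origin at the underside below the centre of mass, z up, x along the stem away from the cross-bar. It lies on the table as the bottom of the two-high pile; the other one of tip_shaper or chalk_holder stands over its origin (within 3 mm).
- tip_shaper: Round aluminium tip shaper: a solid puck 48 mm in diameter, 30 mm high, about 0.14 kg, with a dark disc in its top. Starts on the middle of sanding_block or of cushion_gauge (underside 30 mm above the table). Origin at the centre of its underside, z up.
- chalk_holder: Square dark wooden chalk holder, 44 x 44 mm, 30 mm high, about 0.06 kg, with a round blue spot of chalk in its top; its sides face along its x and y. Starts on the middle of sanding_block or of cushion_gauge (underside 30 mm above the table). Origin at the centre of its underside, z up.
- hex_nut: Hexagonal brass weight nut, 28 mm across flats (32 mm across corners), 30 mm high, about 0.11 kg; two of its flats face along its +y and -y, corners along +x and -x. Starts on top of the three-high pile (underside 60 mm above the table). Origin at the centre of its underside, z up.
- oblong_holder: Holder with an oblong recess, for sanding_block. Pale wooden block fixed to the table at a random place and turn, 136 x 116 mm outside; rim top 12 mm above the table, the recess floor (dark felt) 4 mm above the table, so the recess is 8 mm deep; 4.5 mm of play on every side of the piece. Origin at the centre of the recess at table level, recess 113 mm along x, 55 mm along y; either way round fits.
- t_holder: Holder with a T-shaped recess, for cushion_gauge. Pale wooden block fixed to the table at a random place and turn, 120 x 136 mm outside (x from -50 to +70 mm); rim top 12 mm above the table, the recess floor (dark felt) 4 mm above the table, so the recess is 8 mm deep; 4.5 mm of play on every side of the piece. Origin at table level exactly where the origin of cushion_gauge belongs, the stem of the recess runs to +x: the gauge fits one way only, its x along the holder's x.
- round_holder: Holder with a round recess 57 mm in diameter, for tip_shaper. Pale wooden block fixed to the table at a random place and turn, 84 x 84 mm outside; rim top 12 mm above the table, the recess floor (dark felt) 4 mm above the table, so the recess is 8 mm deep; 4.5 mm of play on every side of the piece. Origin at the centre of the recess at table level.
- square_holder: Holder with a square recess 53 x 53 mm, sides along its x and y, for chalk_holder. Pale wooden block fixed to the table at a random place and turn, 84 x 84 mm outside; rim top 12 mm above the table, the recess floor (dark felt) 4 mm above the table, so the recess is 8 mm deep; 4.5 mm of play on every side of the piece. Origin at the centre of the recess at table level; any quarter turn fits.
- hex_holder: Six-sided holder with a hexagonal recess 37 mm across flats, for hex_nut. Pale wooden block fixed to the table at a random place and turn, 75 mm across flats outside; rim top 12 mm above the table, the recess floor (dark felt) 4 mm above the table, so the recess is 8 mm deep; 4.5 mm of play on every side of the piece. Origin at the centre of the recess at table level; two recess flats face along its +y and -y, any sixth of a turn fits.
Mind the look-alikes: they are no part of the job. What is shaped like the round_holder but purple is not meant.

How it is judged:
By the outcome, as a careful person would: the job done as asked, in the order asked, and still so for the second after the job is handed in, with the robot touching nothing.
It also fails if it takes over 138 s, if anything falls off the work surface, if the arm or the gripper's body presses on something with over 40 N, if the wrist force passes 120 N, or if a joint passes its speed limit or range.

ROBOT

A 6-joint arm with a two-finger parallel gripper is mounted at the origin on the work surface. World frame = base frame: x ahead of the robot, y to its left, z up, the work surface at z = 0. Lengths are in m, angles in rad, forces in N, time in s.
With the tool pointing down it reaches from about 0.25 to 0.725 m from the base axis. Payload 4 kg.
Tool frame: the origin (TCP) lies at the very end of the fingers, on their centre line; the grasp point (between the pads) lies 19 mm behind it; z points along the fingers, y is the line along which they close (so a half turn about z gives the same grasp; the last joint's range is limited). The gripper opens to 85 mm and grips with 20 to 120 N. Pads are 22 mm wide; open, the fingers measure 114 mm over their backs; the gripper's body (76 mm by 85 mm) begins 54 mm behind the grasp point. The pads swing forward as they close: fully open they stand 13 mm farther back than shut.
Start: joints at [-1.33, 0.241, 0.005, 1.335, 0, 1.571], TCP at [0.119, -0.486, 0.231] pointing down, gripper open.
Joint ranges: [-2.72, 2.72], [-1.05, 1.87], [-1.09, 1.28], [-1.99, 2.15], [-1.42, 1.44], [-3.14, 3.14]. Speed limits (rad/s): [2.79, 2.79, 3.14, 3.14, 3.14, 3.14].

INTERFACE

Orientations are given as a unit quaternion [x, y, z, w].
In Python, from workcell import bot, vision, workorder, boxes_of gives the robot as it stands.
- The arm moves only by the tool send_rows, never from a script. Its argument "motion" is text: rows parted by semicolons, each of 5 numbers parted by spaces: the closure, from -1 (fully open) to 1 (shut), so that 0 is half open, then the shift along the tool's x, y, z in cm, then the turn about the tool's z in rad. In form: claw x y z twist; .... A call has 1 to 5 rows; each row is the pose to reach, as a shift and turn from the pose commanded when the call began, along the tool's axes at that moment; what a row does not reach only later rows make up. A row lasts 1/10 s, in which the tool goes at most 50 mm and 8.59 degrees, less where a joint would pass 70% of its speed; a pose out of reach is approached as far as the arm can. A call with a gripper value outside its range is refused whole. The fingers move at their own pace and stop on an object; the grip force is fixed at half the most. Time passes only in rows, so rows that repeat a pose let the fingers close. It gives the time, the measured TCP pose, the force, the opening and the grip force at its end, in the units of the state.
- bot.get_obs(): the state, without advancing time (a new reading comes with each control period).
- vision.camera(name): name is "scene" or "top"; returns the picture (480x640x3 uint8, red, green, blue); there is no depth.
- vision.camera_model(name): a dict with "fov_y" (degrees; the focal length in pixels is half the picture's height over the tangent of half this angle, whatever the lens; pixels are square), "cx", "cy" (the principal point, pixels), "k1" (the pictures are not rectified: a ray, as slopes to the right and down, at radius r is drawn at 1 + k1 r^2 times it, then the intrinsics apply), "world_from_camera" (4x4, takes a point from camera to world coordinates). Camera axes: x right, y down, z forward; pixel columns grow to the right and rows downward; lengths in m; the calibration is good to about 2 mm. A picture is of the moment at which its call begins. camera_model takes no time and is no camera call.
- workorder.job_done(): hands the job in; it is judged then, once.
Trained networks look in the newest picture that a camera, given by its name, has taken for a name from the list of things; names that differ only in an ending like _2 or _b are one class to them, and where a whole thing is asked for, a point or a joint stands for the part that bears it (a point fixed in the world has none). Each returns a list of dicts, best first, with "conf" (0 to 1); they miss things now and then, are a little off and sometimes report something else, mostly with a low value. They report only what shows in the picture. A call takes as long as a camera call. They do not tell look-alikes from the thing itself.
- boxes_of(camera, target): "rect" ([centre column, centre row, width, height] in pixels, round what is visible of it).
The state is a dict: "clock": time; "joint_pos": joint angles; "joint_vel": joint speeds; "tau": joint torques, N m; "eef_pos": TCP position; "tool_rot": TCP orientation; "ft_force": force on the tool from outside, world axes, zero at the start; "ft_torque": the same for the moment, N m; "grip_width": finger opening in m; "grasp_force": force on a finger pad.
Only numpy, scipy, OpenCV 4.12 (cv2) and the standard library are available. Lean on these libraries where they do the work, as an engineer would, in place of code of your own. Each camera call takes 0.05 s, during which the arm holds its last target. There are 200 camera calls.

## Working session

There is one attempt and no reset: what is moved stays moved. The work goes in short steps, Python scripts to look and compute and a tool call to move; the robot and the scene stay as the last step left them, time stands still between calls to the robot, and variables do not carry over. Pictures are saved under pics/ and viewed, at most 14 in all, crops included, and the job is handed in when it is done.

Besides the shell and the picture viewer there is one more tool, called after ">>>" as a command line: name --argument value ..., lists and objects as JSON in quotes. send_rows: Moves the arm, as the interface text tells. Its arguments: {"type":"object","properties":{"motion":{"type":"string"}},"required":["motion"]}

```bash
ls; mkdir -p pics
cat > h.py <<'E'
import numpy as np, cv2
from workcell import bot, vision, workorder, boxes_of
def model(n):
    m=vision.camera_model(n); f=240/np.tan(np.radians(m["fov_y"])/2)
    return m,f,np.array(m["world_from_camera"])
def pix2w(n,uv,z):
    m,f,T=model(n); uv=np.atleast_2d(np.array(uv,float))
    d=(uv-[m["cx"],m["cy"]])/f; s=d.copy()
    for _ in range(30): s=d/(1+m["k1"]*(s**2).sum(1,keepdims=True))
    r=np.c_[s,np.ones(len(s))]@T[:3,:3].T; o=T[:3,3]
    return o+r*((z-o[2])/r[:,2])[:,None]
def w2pix(n,P):
    m,f,T=model(n); P=np.atleast_2d(np.array(P,float))
    c=(P-T[:3,3])@T[:3,:3]; s=c[:,:2]/c[:,2:]
    return s*(1+m["k1"]*(s**2).sum(1,keepdims=True))*f+[m["cx"],m["cy"]]
def rect(n,x0,x1,y0,y1,z,res):
    # orthographic map at height z; rows: x decreasing down, cols: y decreasing right
    xs=np.arange(x1,x0,-res); ys=np.arange(y1,y0,-res)
    X,Y=np.meshgrid(xs,ys,indexing='ij')
    p=w2pix(n,np.c_[X.ravel(),Y.ravel(),np.full(X.size,z)]).reshape(X.shape+(2,)).astype(np.float32)
    return cv2.remap(np.ascontiguousarray(IMG[n]),p[...,0],p[...,1],cv2.INTER_LINEAR)
IMG={}
def shot(n):
    IMG[n]=np.array(vision.camera(n)); return IMG[n]
def save(name,im): cv2.imwrite("pics/"+name+".png",cv2.cvtColor(im,cv2.COLOR_RGB2BGR))
E
cat > a.py <<'E'
from h import *
for n in("top","scene"):
    save(n+"1",shot(n)); m=vision.camera_model(n); print(n,m["fov_y"],m["k1"],np.round(m["world_from_camera"],3).tolist())
for t in "sanding_block cushion_gauge tip_shaper chalk_holder hex_nut oblong_holder t_holder round_holder square_holder hex_holder".split():
    for n in("top","scene"):
        print(t,n,[(np.round(b["rect"]).astype(int).tolist(),round(b["conf"],2)) for b in boxes_of(n,t)[:3]])
print(bot.get_obs())
E
python3 a.py
```

```text
pics
top 43.614836495305454 -0.00998197803404214 [[-0.002, -0.993, 0.118, 0.287], [-1.0, 0.002, -0.002, 0.04], [0.001, -0.118, -0.993, 1.443], [0.0, 0.0, 0.0, 1.0]]
scene 50.50817402544518 -0.029644099743372135 [[-0.349, 0.568, -0.746, 1.23], [0.937, 0.219, -0.272, 0.332], [0.009, -0.794, -0.608, 0.705], [0.0, 0.0, 0.0, 1.0]]
sanding_block top [([297, 245, 44, 40], 0.93)]
sanding_block scene [([351, 271, 57, 31], 0.56)]
cushion_gauge top [([395, 169, 37, 39], 0.66)]
cushion_gauge scene [([462, 334, 57, 44], 0.72), ([332, 344, 63, 51], 0.24)]
tip_shaper top [([191, 212, 25, 21], 0.72)]
tip_shaper scene [([462, 319, 26, 28], 0.79)]
chalk_holder top [([295, 242, 22, 25], 0.58)]
chalk_holder scene [([353, 263, 28, 17], 0.83), ([254, 256, 85, 49], 0.64)]
hex_nut top [([295, 241, 16, 10], 0.62)]
hex_nut scene [([350, 251, 16, 23], 0.68)]
oblong_holder top [([478, 230, 61, 66], 0.77), ([397, 169, 37, 34], 0.69), ([286, 175, 39, 38], 0.38)]
oblong_holder scene [([155, 244, 81, 48], 0.97)]
t_holder top [([389, 242, 55, 47], 0.95)]
t_holder scene [([253, 255, 82, 48], 0.83)]
round_holder top [
[... 399 characters left out ...]
]
{'clock': 1.1, 'joint_pos': array([-1.33001431e+00,  2.40565613e-01,  5.01080125e-03,  1.33524377e+00,
       -2.96054257e-05,  1.57077703e+00]), 'joint_vel': array([-0.0005274 , -0.00131977, -0.00111693,  0.00055859,  0.00061587,
       -0.00028508]), 'tau': array([-1.35707051e-03, -3.72222054e+01,  2.52694899e+01,  1.28476207e-03,
       -1.41264795e-04,  3.59105513e-06]), 'eef_pos': array([ 0.11921934, -0.48556575,  0.23132779]), 'tool_rot': array([ 9.92760593e-01,  1.20109973e-01, -1.48307946e-05,  6.59917465e-07]), 'ft_force': array([-0.43772324, -0.33878147,  0.93488968]), 'ft_torque': array([0.00261688, 0.01703645, 0.05764726]), 'grasp_force': 0.0, 'grip_width': 0.08544492715466015}
```

Run:
```python
import cv2
t=cv2.imread("pics/top1.png"); s=cv2.imread("pics/scene1.png")
cv2.imwrite("pics/t_crop.png",cv2.resize(t[130:380,130:530],(800,500),interpolation=cv2.INTER_CUBIC))
cv2.imwrite("pics/s_crop.png",cv2.resize(s[190:410,100:560],(800,383),interpolation=cv2.INTER_CUBIC))
```

```text
(no output)
```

View pics/t_crop.png

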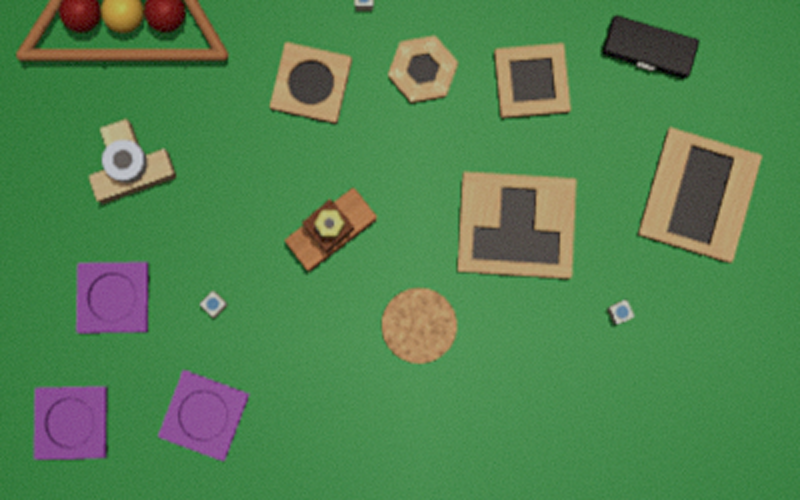

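View pics/s_crop.png

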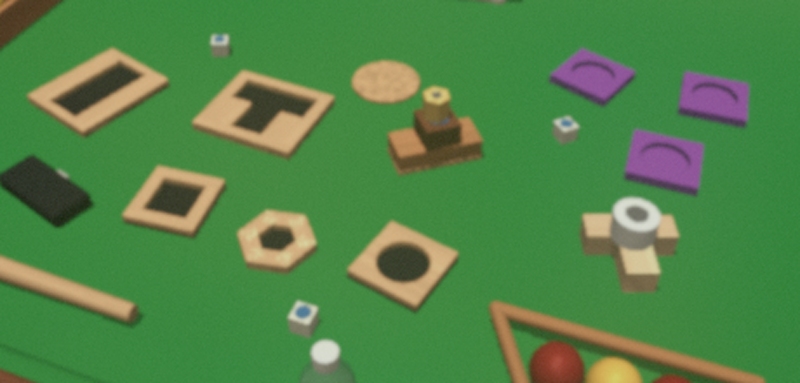

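```bash
cat > fit.py <<'E'
from h import *
from scipy.optimize import minimize
for n in("top","scene"): IMG[n]=cv2.cvtColor(cv2.imread(f"pics/{n}1.png"),cv2.COLOR_BGR2RGB)
box=lambda x0,x1,y0,y1: np.array([[x0,y0],[x1,y0],[x1,y1],[x0,y1]])/1000.
reg=lambda n,r,a0: np.array([[r*np.cos(a0+2*np.pi*i/n),r*np.sin(a0+2*np.pi*i/n)] for i in range(n)])/1000.
SH={"sand":[box(-52,52,-23,23)],"T":[box(-31,1,-48,48),box(1,51,-17,17)],"puck":[reg(32,24,0)],"chalk":[box(-22,22,-22,22)],
"nut":[reg(6,14/np.cos(np.pi/6),0)],"ob":[box(-68,68,-58,58)],"th":[box(-50,70,-68,68)],"sq":[box(-42,42,-42,42)],"hexh":[reg(6,37.5/np.cos(np.pi/6),0)]}
def place(poly,p,z0,z1):
    c,s=np.cos(p[2]),np.sin(p[2]); q=poly@np.array([[c,s],[-s,c]])+p[:2]
    return np.vstack([np.c_[q,np.full(len(q),z)] for z in(z0,z1)])
S=6
def softmask(n,roi,fn):
    x0,y0,w,h=roi; im=IMG[n][y0:y0+h,x0:x0+w].astype(np.float32)
    return cv2.resize(cv2.GaussianBlur(fn(im),(0,0),.6),(w*S,h*S),interpolation=cv2.INTER_LINEAR)
green=lambda im: np.clip(1-2.2*((im[...,1]-np.maximum(im[...,0],im[...,2]))/(im[...,1]+5)),0,1)
def render(n,roi,parts):
    x0,y0,w,h=roi; m=np.zeros((h*S,w*S),np.uint8)
    for P in parts:
        uv=(w2pix(n,P)-[x0-.5,y0-.5])*S-.5
        cv2.fillConvexPoly(m,cv2.convexHull(np.round(uv*16).astype(np.int32)),1,shift=4)
    return cv2.GaussianBlur(m.astype(np.float32),(0,0),S*.7)
def fit(parts_of,p0,cams=("top","scene"),fn=green,step=None,pad=6):
    t=[]
    for n in cams:
        uv=np.vstack([w2pix(n,P) for P in parts_of(p0)]); a=np.floor(uv.min(0)).astype(int)-pad; b=np.ceil(uv.max(0)).astype(int)+pad
        roi=(a[0],a[1],*(b-a)); t.append((n,roi,softmask(n,roi,fn)))
    cost=lambda p: sum(((render(n,r,parts_of(p))-k)**2).mean()/k.mean() for n,r,k in t)
    step=np.array([.006,.006,.12]*(len(p0)//3)) if step is None else step
    p=np.array(p0,float)
    for s in(1,.4):
        sim=np.vstack([p]+[p+s*step*e for e in np.eye(len(p))]); 
        r=minimize(cost,p,method="Nelder-Mead",options=dict(initial_simplex=sim,maxiter=500,xatol=1e-5,fatol=1e-6)); p=r.x
    return p,r.fun
E
cat > b.py <<'E'
from fit import *
import json
W=lambda u,v,z: pix2w("top",[130+u/2,130+v/2],z)[0][:2]
out={}
def do(name,shape,u,v,th,z0=0,z1=.012):
    f=lambda p:[place(q,p,z0,z1) for q in SH[shape]]
    p0=[*W(u,v,.012),th]
    res={}
    for c in(("top",),("scene",),("top","scene")): res[c]=fit(f,p0,c)
    print(name,np.round(p0,3),*[(np.round(r[0],4).tolist(),round(r[1],3)) for r in res.values()]); out[name]=res[("top","scene")][0].tolist()
do("round","sq",311,82,-.2); do("hex","hexh",423,69,0); do("square","sq",532,80,.05)
do("t","th",517,230,0); do("oblong","ob",700,195,-.25)
# image right=-y, up=+x
def st2(p): return [place(q,p[:3],0,.03) for q in SH["T"]]+[place(SH["puck"][0],[p[3],p[4],0],.03,.06)]
def st3(p): return [place(SH["sand"][0],p[:3],0,.03),place(SH["chalk"][0],p[3:6],.03,.06),place(SH["nut"][0],p[6:9],.06,.09)]
a=W(128,168,.03); r=fit(st2,[*a,.3,*a],step=np.array([.006,.006,.12,.006,.006])); print("2pile",np.round(r[0],4),r[1]); out["p2"]=r[0].tolist()
a=W(330,230,.03); b=[]
for c in(("top",),("scene",),("top","scene")):
    r=fit(st3,[*a,.9-1.57+1.57,*a,1.1,*a,.3],c) if 0 else fit(st3,[*a,-.95,*a,-.95,*a,.3],c); print("3pile",np.round(r[0],4),r[1])
out["p3"]=r[0].tolist()
json.dump(out,open("out.json","w"))
def draw(n,roi,k):
    x0,y0,w,h=roi; im=cv2.resize(IMG[n][y0:y0+h,x0:x0+w],(w*k,h*k),interpolation=cv2.INTER_CUBIC)
    allp=st2(out["p2"])+st3(out["p3"])
    for nm,s in(("round","sq"),("hex","hexh"),("square","sq"),("t","th"),("oblong","ob")): allp+=[place(SH[s][0],out[nm],0,.012)]
    for P in allp:
        for z in(P[:len(P)//2],P[len(P)//2:]):
            uv=(w2pix(n,z)-[x0-.5,y0-.5])*k; cv2.polylines(im,[np.round(uv*8).astype(np.int32)],True,(255,0,0),1,cv2.LINE_AA,3)
    return im
A=draw("top",(160,140,340,130),2); save("ov_top",A)
A=np.hstack([draw("top",(165,180,60,60),6),draw("top",(265,212,60,60),6)]); B=np.hstack([draw("scene",(430,295,66,66),6)[:,:360],draw("scene",(320,236,64,56),6)[:,:360].copy() if 0 else cv2.resize(draw("scene",(320,236,60,60),6),(360,396))])
save("ov_p",cv2.resize(np.vstack([A,B[:396]]),(571,600)))
E
python3 b.py
```

```text
round [ 0.639  0.131 -0.2  ] ([0.6404, 0.1323, -0.226], np.float64(0.003)) ([0.6399, 0.1306, -0.2237], np.float64(0.007)) ([0.64, 0.1314, -0.223], np.float64(0.016))
hex [ 0.655 -0.006  0.   ] ([0.6573, -0.005, -0.36], np.float64(0.009)) ([0.6574, -0.0066, -0.3302], np.float64(0.012)) ([0.6574, -0.0057, -0.3217], np.float64(0.027))
square [ 0.641 -0.139  0.05 ] ([0.6429, -0.1387, 0.0821], np.float64(0.007)) ([0.6424, -0.141, 0.0814], np.float64(0.011)) ([0.6429, -0.1398, 0.0856], np.float64(0.026))Traceback (most recent call last):
  File "b.py", line 12, in <module>
    do("t","th",517,230,0); do("oblong","ob",700,195,-.25)
    ~~^^^^^^^^^^^^^^^^^^^^
  File "b.py", line 9, in do
    for c in(("top",),("scene",),("top","scene")): res[c]=fit(f,p0,c)
                                                          ~~~^^^^^^^^
  File "fit.py", line 32, in fit
    r=minimize(cost,p,method="Nelder-Mead",options=dict(initial_simplex=sim,maxiter=500,xatol=1e-5,fatol=1e-6)); p=r.x
    res = _minimize_neldermead(fun, x0, args, callback, bounds=bounds,
                               **options)
    fxr = func(xr)
    fx = function(np.copy(x), *(wrapper_args + args))
  File "fit.py", line 27, in <lambda>
    cost=lambda p: sum(((render(n,r,parts_of(p))-k)**2).mean()/k.mean() for n,r,k in t)
                   ~~~^^^^^^^^^^^^^^^^^^^^^^^^^^^^^^^^^^^^^^^^^^^^^^^^^^^^^^^^^^^^^^^^^
  File "fit.py", line 27, in <genexpr>
    cost=lambda p: sum(((render(n,r,parts_of(p))-k)**2).mean()/k.mean() for n,r,k in t)
                         ~~~~~~^^^^^^^^^^^^^^^^^
  File "fit.py", line 19, in render
    uv=(w2pix(n,P)-[x0-.5,y0-.5])*S-.5
        ~~~~~^^^^^
  File "h.py", line 13, in w2pix
    m,f,T=model(n); P=np.atleast_2d(np.array(P,float))
          ~~~~~^^^
  File "h.py", line 4, in model
    m=vision.camera_model(n); f=240/np.tan(np.radians(m["fov_y"])/2)
ValueError: time passes only in moves, steps and waits
```

```bash
sed -i 's/^def model(n):/import functools\n@functools.cache\ndef model(n):/' h.py; time python3 b.py
```

```text
round [ 0.639  0.131 -0.2  ] ([0.6404, 0.1323, -0.226], np.float64(0.003)) ([0.6399, 0.1306, -0.2237], np.float64(0.007)) ([0.64, 0.1314, -0.223], np.float64(0.016))
hex [ 0.655 -0.006  0.   ] ([0.6573, -0.005, -0.36], np.float64(0.009)) ([0.6574, -0.0066, -0.3302], np.float64(0.012)) ([0.6574, -0.0057, -0.3217], np.float64(0.027))
square [ 0.641 -0.139  0.05 ] ([0.6429, -0.1387, 0.0821], np.float64(0.007)) ([0.6424, -0.141, 0.0814], np.float64(0.011)) ([0.6429, -0.1398, 0.0856], np.float64(0.026))
t [ 0.457 -0.118  0.   ] ([0.4544, -0.1164, -0.0682], np.float64(0.007)) ([0.4547, -0.1188, -0.0608], np.float64(0.008)) ([0.4546, -0.1175, -0.067], np.float64(0.02))
oblong [ 0.499 -0.339 -0.25 ] ([0.5008, -0.3397, -0.3038], np.float64(0.004)) ([0.5009, -0.3427, -0.2964], np.float64(0.006)) ([0.5009, -0.3406, -0.3015], np.float64(0.018))
2pile [0.5375 0.3504 0.3456 0.5359 0.3487] 0.06029946729540825
3pile [ 0.4581  0.107  -0.9152  0.4579  0.1091 -0.8702  0.4577  0.109   0.2305] 0.012732991017401218
3pile [ 0.4589  0.1049 -0.913   0.4627  0.108  -0.9685  0.455   0.1033  0.6136] 0.18125590682029724
3pile [ 0.4583  0.1063 -0.9191  0.4593  0.1075 -0.886   0.455   0.103   0.3618] 0.20100551843643188
real	0m12.725s
user	0m12.482s
sys	0m0.750s
```

View pics/ov_p.png

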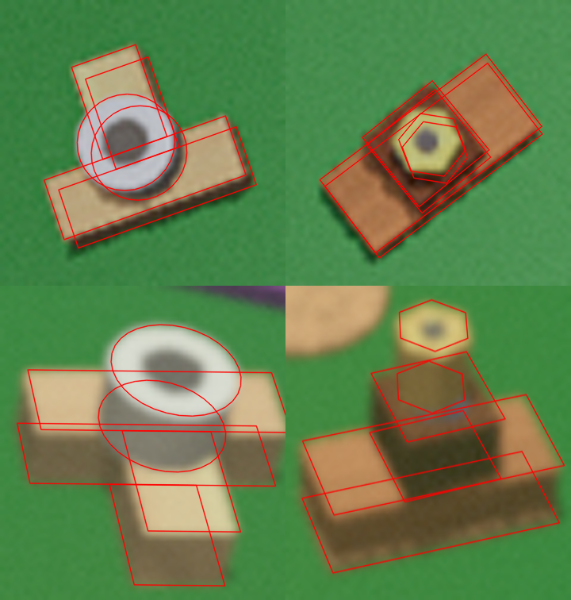

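View pics/ov_top.png

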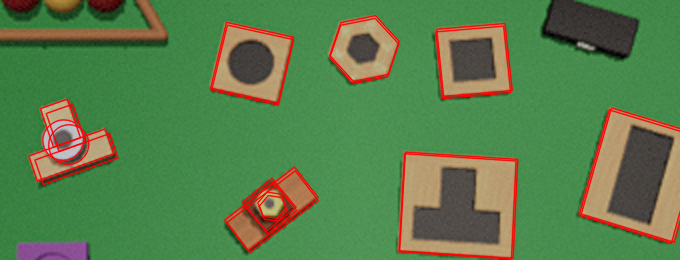

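```bash
cat > go.py <<'E'
import sys
from h import *
def pose():
    o=bot.get_obs(); a=o["tool_rot"]; from scipy.spatial.transform import Rotation as R
    M=R.from_quat(a).as_matrix(); return o["eef_pos"],np.arctan2(M[1,0],M[0,0]),o,M
def go(x,y,z,phi):
    p,f,o,M=pose(); d=M.T@(np.array([x,y,z])-p)*100; t=-((phi-f+np.pi)%(2*np.pi)-np.pi)
    print("t%.1f at"%o["clock"],np.round(p,4),"phi %.3f"%f,"q1,q6",np.round(o["joint_pos"][[0,5]],2),"w %.4f gf %.1f F"%(o["grip_width"],o["grasp_force"]),np.round(o["ft_force"],1),"-> tool cm",np.round(d,2),"twist %.3f"%t)
if __name__=="__main__": go(*map(float,sys.argv[1:5]))
E
python3 - <<'E'
from fit import *
from go import go
yel=lambda im: np.clip(((im[...,0]+im[...,1])/2-im[...,2]-25)/40*((im[...,0]>.93*im[...,1])&(im[...,1]>.62*im[...,0])),0,1)
f=lambda p:[place(SH["nut"][0],p,.085,.09)]
best=[]
for c in(("top",),("scene",)):
  for a in(0,.3,.6,.9): 
    r=fit(f,[.457,.106,a],c,yel,pad=2 if c[0]=="top" else 1); print(c,a,np.round(r[0],4),round(r[0][2]%(np.pi/3),3),round(r[1],4))
go(.457,.106,.15,.241)
E
```

```text
('top',) 0 [0.4581 0.105  0.5093] 0.509 0.2722
('top',) 0.3 [0.458  0.1049 0.4673] 0.467 0.2506
('top',) 0.6 [0.4582 0.1051 0.6407] 0.641 0.2772
('top',) 0.9 [0.4581 0.1049 0.9887] 0.989 0.2875
('scene',) 0 [ 0.4594  0.1045 -0.0425] 1.005 0.0638
('scene',) 0.3 [0.4594 0.1045 0.6558] 0.656 0.0598
('scene',) 0.6 [0.4594 0.1044 0.665 ] 0.665 0.0582
('scene',) 0.9 [0.4594 0.1045 0.8935] 0.894 0.0587
t1.1 at [ 0.1192 -0.4856  0.2313] phi 0.241 q1,q6 [-1.33  1.57] w 0.0854 gf 0.0 F [-0.4 -0.3  0.9] -> tool cm [ 46.91 -49.39   8.13] twist -0.000
```

>>> send_rows --motion "-1 5 0 0 0; -1 10 0 0 0; -1 15 0 0 0; -1 20 0 0 0; -1 25 0 0 0"

```text
clock: 1.6
eef_pos: [0.3638, -0.4253, 0.2315]
tool_rot: [0.993, 0.12, 0.0, 0.0]
ft_force: [-0.3, -0.9, 0.2]
grip_width: 0.0855
grasp_force: 0.0
```

Run:
```python
from fit import *
k=16; t=[]
for n,c in(("top",(295,241)),("scene",(350,252))):
    x0,y0=c[0]-12,c[1]-12; im=IMG[n][y0:y0+24,x0:x0+24]; im=cv2.resize(im,(384,384),interpolation=cv2.INTER_CUBIC); t.append(im)
save("nut",np.hstack(t))
```

```text
(no output)
```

View pics/nut.png

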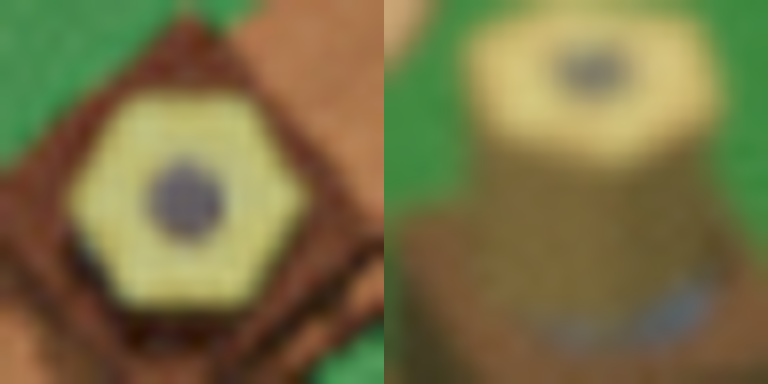

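>>> send_rows --motion "-1 5 -5 0 0; -1 9 -10 0 0; -1 9 -15 0 0; -1 9 -20 0 0; -1 9 -25 0 0"

```text
clock: 2.1
eef_pos: [0.3957, -0.1879, 0.231]
tool_rot: [0.993, 0.12, 0.0, -0.0]
ft_force: [1.5, 1.0, 1.4]
grip_width: 0.0852
grasp_force: 0.0
```

```bash
python3 go.py .4585 .1048 .12 .51
```

```text
t2.1 at [ 0.3957 -0.1879  0.231 ] phi 0.241 q1,q6 [-0.44  2.46] w 0.0852 gf 0.0 F [1.5 1.  1.4] -> tool cm [ 13.09 -26.92  11.11] twist -0.269
```

>>> send_rows --motion "-1 5 -5 2 -.13; -1 9 -10 4 -.269; -1 13.09 -15 6 -.269; -1 13.09 -20 9 -.269; -1 13.09 -25 11.1 -.269"

```text
clock: 2.6
eef_pos: [0.4674, 0.0293, 0.1458]
tool_rot: [0.968, 0.252, 0.001, 0.0]
ft_force: [0.8, -0.0, 1.0]
grip_width: 0.0852
grasp_force: 0.0
```

```bash
python3 go.py .4585 .1048 .067 .51
```

```text
t2.6 at [0.4674 0.0293 0.1458] phi 0.510 q1,q6 [0.06 2.69] w 0.0852 gf 0.0 F [ 0.8 -0.   1. ] -> tool cm [ 2.89 -7.04  7.88] twist -0.000
```

>>> send_rows --motion "-1 2.0 -5 0 0; -1 2.89 -7.04 2 0; -1 2.89 -7.04 2 0; -1 2.89 -7.04 2 0"

```text
clock: 3.0
eef_pos: [0.4565, 0.1031, 0.126]
tool_rot: [0.967, 0.253, -0.001, 0.0]
ft_force: [-0.8, -0.3, 0.4]
grip_width: 0.0857
grasp_force: 0.0
```

```bash
python3 go.py .4585 .1048 .067 .51; python3 -c "
from h import *
save('g1',cv2.resize(shot('scene')[150:330,230:470],(800,600),interpolation=cv2.INTER_CUBIC))"
```

```text
t3.0 at [0.4565 0.1031 0.126 ] phi 0.511 q1,q6 [0.22 2.85] w 0.0857 gf 0.0 F [-0.8 -0.3  0.4] -> tool cm [ 0.27 -0.05  5.9 ] twist 0.001
```

View pics/g1.png

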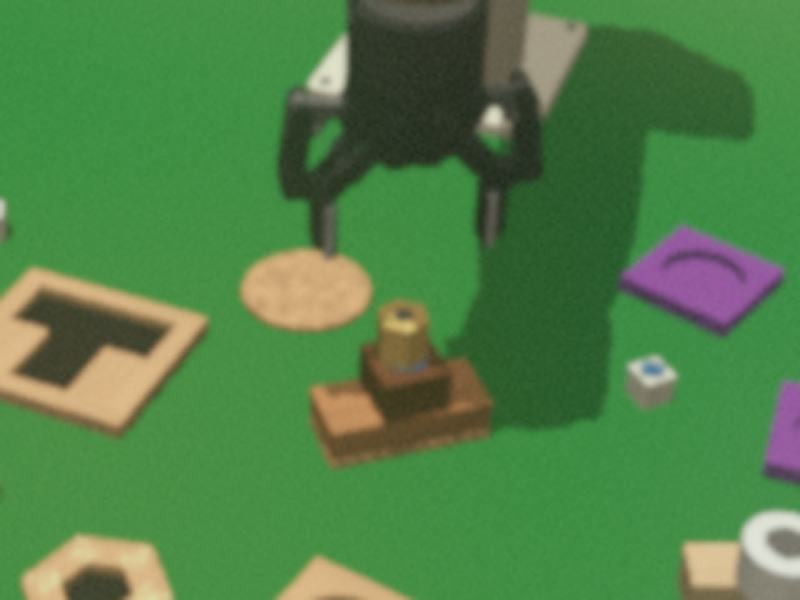

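>>> send_rows --motion "-1 0.2 -0.05 2 0; -1 0.27 -0.05 4 0; -1 0.27 -0.05 5.4 0; -1 0.27 -0.05 5.9 0; -1 0.27 -0.05 5.9 0"

```text
clock: 3.55
eef_pos: [0.4591, 0.1034, 0.0673]
tool_rot: [0.968, 0.251, -0.0, 0.0]
ft_force: [-0.0, -0.5, 0.8]
grip_width: 0.0857
grasp_force: 0.0
```

>>> send_rows --motion "0 0 0 0 0; 1 0 0 0 0; 1 0 0 0 0; 1 0 0 0 0; 1 0 0 0 0"

```text
clock: 4.05
eef_pos: [0.4596, 0.1048, 0.068]
tool_rot: [0.968, 0.252, 0.001, -0.0]
ft_force: [-0.3, 0.3, 4.9]
grip_width: 0.027
grasp_force: 59.7
```

>>> send_rows --motion "1 0 0 0 0; 1 0 0 0 0; 1 0 0 0 0; 1 0 0 -1 0; 1 0 0 -4 0"

```text
clock: 4.55
eef_pos: [0.4559, 0.1039, 0.1052]
tool_rot: [0.968, 0.252, -0.004, -0.0]
ft_force: [-0.0, 0.1, -1.6]
grip_width: 0.0266
grasp_force: 59.2
```

```bash
python3 go.py .6574 -.0057 .06 .717
```

```text
t4.5 at [0.4559 0.1039 0.1052] phi 0.510 q1,q6 [0.22 2.86] w 0.0266 gf 59.2 F [-0.   0.1 -1.6] -> tool cm [12.27 19.41  4.38] twist -0.207
```

>>> send_rows --motion "1 2.5 4 0 -.05; 1 5 8 0 -.1; 1 7.5 12 0 -.15; 1 10 16 0 -.2; 1 12.2 19.4 0 -.2"

```text
clock: 5.05
eef_pos: [0.6616, -0.0066, 0.107]
tool_rot: [0.938, 0.348, -0.0, 0.0]
ft_force: [0.5, 1.1, -1.0]
grip_width: 0.0267
grasp_force: 59.3
```

>>> send_rows --motion "1 0 0 1 0; 1 0 0 3 0; 1 0 0 4 0; 1 0 0 4 0; 1 0 0 4 0"

```text
clock: 5.55
eef_pos: [0.6596, -0.0048, 0.0674]
tool_rot: [0.938, 0.348, -0.0, -0.0]
ft_force: [-0.3, 0.6, -1.3]
grip_width: 0.0267
grasp_force: 59.4
```

```bash
python3 go.py .6574 -.0057 .0145 .71;  python3 -c "
from h import *
save('g2',cv2.resize(shot('scene')[250:380,190:350],(740,600),interpolation=cv2.INTER_CUBIC))"
```

```text
t5.5 at [ 0.6596 -0.0048  0.0674] phi 0.710 q1,q6 [-0.01  2.42] w 0.0267 gf 59.4 F [-0.3  0.6 -1.3] -> tool cm [-0.22 -0.07  5.29] twist 0.000
```

View pics/g2.png

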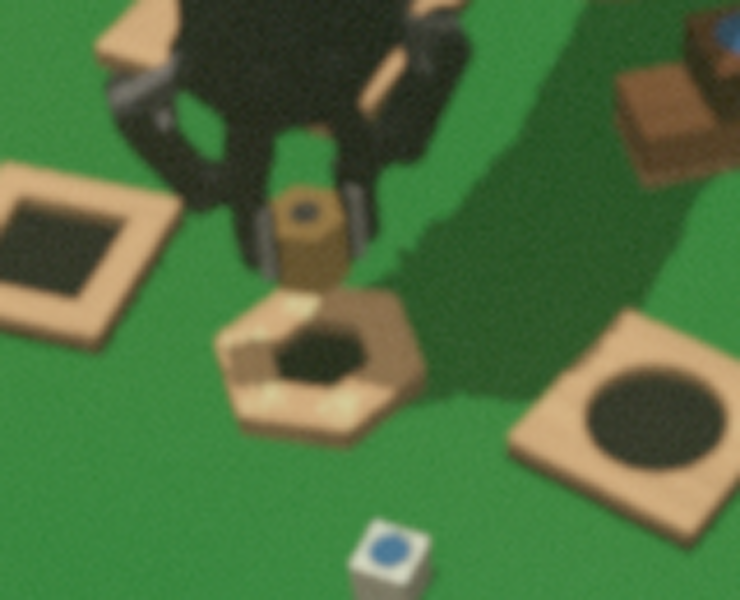

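>>> send_rows --motion "1 -0.22 -0.1 2 0; 1 -0.22 -0.1 4 0; 1 -0.22 -0.1 5.0 0; 1 -0.22 -0.1 5.3 0; 1 -0.22 -0.1 5.3 0"

```text
clock: 6.1
eef_pos: [0.6581, -0.0057, 0.0147]
tool_rot: [0.938, 0.348, 0.0, 0.0]
ft_force: [-0.3, 0.1, -0.6]
grip_width: 0.0271
grasp_force: 59.4
```

```bash
python3 go.py .6574 -.0057 .0135 .71
```

```text
t6.1 at [ 0.6581 -0.0057  0.0147] phi 0.710 q1,q6 [-0.01  2.42] w 0.0271 gf 59.4 F [-0.3  0.1 -0.6] -> tool cm [-0.05 -0.05  0.12] twist 0.000
```

>>> send_rows --motion "0 0 0 0.05 0; -0.3 0 0 0.05 0; -0.6 0 0 0.05 0; -1 0 0 -1 0; -1 0 0 -5 0"

```text
clock: 6.6
eef_pos: [0.654, -0.0059, 0.0605]
tool_rot: [0.938, 0.347, -0.005, -0.002]
ft_force: [0.4, -0.6, -0.7]
grip_width: 0.0851
grasp_force: 0.0
```

```bash
cat > chk.py <<'E'
from fit import *
import sys
for n in("top","scene"): shot(n)
save(sys.argv[1]+"_top",IMG["top"]);save(sys.argv[1]+"_scene",IMG["scene"])
def chk(name,k):
    pass
E
python3 go.py .459 .108 .13 .685; python3 chk.py c1;python3 -c "
from h import *
a=cv2.imread('pics/c1_scene.png');b=cv2.imread('pics/c1_top.png')
A=cv2.resize(a[290:365,220:300],(427,400),interpolation=cv2.INTER_CUBIC);B=cv2.resize(a[230:310,310:390],(400,400),interpolation=cv2.INTER_CUBIC)
cv2.imwrite('pics/c1v.png',cv2.resize(np.hstack([A,B]),(800,386)))"
```

```text
t6.6 at [ 0.654  -0.0059  0.0605] phi 0.710 q1,q6 [-0.01  2.42] w 0.0851 gf 0.0 F [ 0.4 -0.6 -0.7] -> tool cm [ -7.42 -21.39  -6.76] twist 0.025
```

View pics/c1v.png

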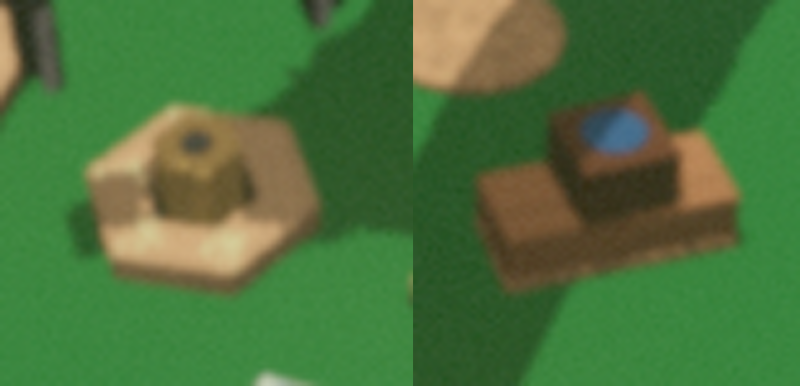

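>>> send_rows --motion "-1 -1 -3 -4 0; -1 -3 -7.5 -6 .025; -1 -4.5 -12.3 -6.8 .025; -1 -6 -17 -6.8 .025; -1 -7.4 -21.4 -6.8 .025"

```text
clock: 7.2
eef_pos: [0.4615, 0.1089, 0.1336]
tool_rot: [0.942, 0.335, 0.002, 0.0]
ft_force: [0.0, 0.3, -0.2]
grip_width: 0.0851
grasp_force: 0.0
```

>>> send_rows --motion "-1 0 0 1 0; -1 0 0 3 0; -1 0 0 5 0; -1 0 0 5 0; -1 0 0 5 0"

```text
clock: 7.7
eef_pos: [0.4628, 0.108, 0.0827]
tool_rot: [0.942, 0.336, 0.0, 0.0]
ft_force: [0.1, 0.4, -0.8]
grip_width: 0.0852
grasp_force: 0.0
```

```bash
python3 go.py .459 .1075 .0385 .685
```

```text
t7.7 at [0.4628 0.108  0.0827] phi 0.685 q1,q6 [0.23 2.69] w 0.0852 gf 0.0 F [ 0.1  0.4 -0.8] -> tool cm [-0.32 -0.2   4.42] twist -0.000
```

>>> send_rows --motion "-1 -0.3 -0.2 2 0; -1 -0.32 -0.2 3.5 0; -1 -0.32 -0.2 4.4 0; -1 -0.32 -0.2 4.4 0; 0 -0.32 -0.2 4.4 0"

```text
clock: 8.2
eef_pos: [0.4595, 0.1077, 0.039]
tool_rot: [0.942, 0.336, 0.001, 0.0]
ft_force: [-1.3, -0.3, 0.2]
grip_width: 0.0728
grasp_force: 0.0
```

>>> send_rows --motion "1 0 0 0 0; 1 0 0 0 0; 1 0 0 0 0; 1 0 0 0 0; 1 0 0 0 0"

```text
clock: 8.7
eef_pos: [0.4598, 0.1079, 0.0393]
tool_rot: [0.942, 0.336, 0.001, 0.0]
ft_force: [-0.1, 0.8, 6.3]
grip_width: 0.0428
grasp_force: 62.4
```

>>> send_rows --motion "1 0 0 -0.5 0; 1 0 0 -2 0; 1 0 0 -5 0; 1 0 0 -5 0; 1 0 0 -5 0"

```text
clock: 9.2
eef_pos: [0.459, 0.1077, 0.0887]
tool_rot: [0.942, 0.336, 0.001, 0.0]
ft_force: [-0.2, 0.4, -0.3]
grip_width: 0.0425
grasp_force: 61.7
```

```bash
python3 go.py .6427 -.1398 .06 .084
```

```text
t9.2 at [0.459  0.1077 0.0887] phi 0.685 q1,q6 [0.23 2.69] w 0.0425 gf 61.7 F [-0.2  0.4 -0.3] -> tool cm [-1.43 30.78  2.88] twist 0.601
```

>>> send_rows --motion "1 0 5 -1 .12; 1 -.5 10 -1 .24; 1 -.9 15 -1 .36; 1 -1.2 20 -1 .48; 1 -1.4 25 -1 .6"

```text
clock: 9.7
eef_pos: [0.6047, -0.0953, 0.0964]
tool_rot: [0.999, 0.04, -0.002, -0.0]
ft_force: [0.5, 1.1, -0.4]
grip_width: 0.0428
grasp_force: 61.8
```

```bash
python3 go.py .6427 -.1398 .06 .084
```

```text
t9.7 at [ 0.6047 -0.0953  0.0964] phi 0.080 q1,q6 [-0.16  2.91] w 0.0428 gf 61.8 F [ 0.5  1.1 -0.4] -> tool cm [3.44 4.74 3.63] twist -0.004
```

>>> send_rows --motion "1 2 3 0 0; 1 3.4 4.7 1 0; 1 3.4 4.7 3 0; 1 3.4 4.7 3.6 0; 1 3.4 4.7 3.6 0"

```text
clock: 10.2
eef_pos: [0.6404, -0.137, 0.0591]
tool_rot: [0.999, 0.042, -0.003, -0.001]
ft_force: [0.4, 0.0, -0.4]
grip_width: 0.0423
grasp_force: 61.7
```

```bash
python3 go.py .6427 -.1398 .0145 .084
```

```text
t10.2 at [ 0.6404 -0.137   0.0591] phi 0.085 q1,q6 [-0.21  2.85] w 0.0423 gf 61.7 F [ 0.4  0.  -0.4] -> tool cm [0.23 0.31 4.46] twist 0.001
```

>>> send_rows --motion "1 .23 .3 1 0; 1 .23 .3 2.5 0; 1 .23 .3 3.5 0; 1 .23 .3 3.5 0; 1 .23 .3 3.5 0"

```text
clock: 10.7
eef_pos: [0.6455, -0.1402, 0.0274]
tool_rot: [0.999, 0.043, 0.0, 0.0]
ft_force: [0.7, -0.6, -0.3]
grip_width: 0.0426
grasp_force: 61.7
```

```bash
python3 go.py .6427 -.1398 .0145 .084
```

```text
t10.7 at [ 0.6455 -0.1402  0.0274] phi 0.085 q1,q6 [-0.21  2.84] w 0.0426 gf 61.7 F [ 0.7 -0.6 -0.3] -> tool cm [-0.28 -0.06  1.29] twist 0.001
```

>>> send_rows --motion "1 -.28 -.05 0 0; 1 -.28 -.05 .6 0; 1 -.28 -.05 1.2 0; 1 -.28 -.05 1.3 0; 1 -.28 -.05 1.3 0"

```text
clock: 11.2
eef_pos: [0.6424, -0.1401, 0.0138]
tool_rot: [0.999, 0.042, -0.0, -0.0]
ft_force: [-0.9, 0.1, -0.4]
grip_width: 0.0427
grasp_force: 61.7
```

```bash
python3 go.py .6427 -.1398 .0145 .084
```

```text
t11.2 at [ 0.6424 -0.1401  0.0138] phi 0.085 q1,q6 [-0.21  2.84] w 0.0427 gf 61.7 F [-0.9  0.1 -0.4] -> tool cm [ 0.04 -0.03 -0.07] twist 0.001
```

>>> send_rows --motion "0 0 0 0 0; -0.3 0 0 0 0; -0.6 0 0 0 0; -1 0 0 -1 0; -1 0 0 -5 0"

```text
clock: 11.7
eef_pos: [0.6388, -0.1393, 0.0602]
tool_rot: [0.999, 0.042, -0.005, -0.001]
ft_force: [-0.2, -0.2, 0.5]
grip_width: 0.0853
grasp_force: 0.0
```

>>> send_rows --motion "-1 -3 0 -3 -.15; -1 -6 0 -5 -.3; -1 -8 0 -5 -.45; -1 -8 0 -5 -.6; -1 -8 0 -5 -.75"

```text
clock: 12.2
eef_pos: [0.5627, -0.1473, 0.1161]
tool_rot: [0.913, 0.408, 0.001, 0.001]
ft_force: [-0.2, 0.0, -0.4]
grip_width: 0.0852
grasp_force: 0.0
```

>>> send_rows --motion "-1 0 0 0 -.15; -1 0 0 0 -.3; -1 0 0 0 -.45; -1 0 0 0 -.6; -1 0 0 0 -.75"

```text
clock: 12.7
eef_pos: [0.5633, -0.147, 0.1154]
tool_rot: [0.7, 0.714, 0.0, 0.001]
ft_force: [0.1, 0.0, 0.2]
grip_width: 0.0852
grasp_force: 0.0
```

```bash
python3 go.py .458 .1065 .1 2.22
python3 - <<'E'
from fit import *
for n in("top","scene"): save("c2_"+n,shot(n))
f=lambda p:[place(SH["sand"][0],p,0,.03)]
for c in(("top",),("scene",),("top","scene")): print(c,fit(f,[.458,.1065,-.919],c,pad=3))
a=IMG["scene"][185:350,150:400]; save("c2v",cv2.resize(a,(800,528),interpolation=cv2.INTER_CUBIC))
E
```

```text
t12.7 at [ 0.5633 -0.147   0.1154] phi 1.591 q1,q6 [-0.26  1.3 ] w 0.0852 gf 0.0 F [0.1 0.  0.2] -> tool cm [ 25.56 -10.02   1.51] twist -0.629
('top',) (array([ 0.45832265,  0.10704188, -0.9190262 ]), np.float64(0.00806584395468235))
('scene',) (array([ 0.45878056,  0.10491673, -0.91626696]), np.float64(0.00216117175295949))
('top', 'scene') (array([ 0.45856563,  0.10601767, -0.91610344]), np.float64(0.016719942912459373))
```

View pics/c2v.png

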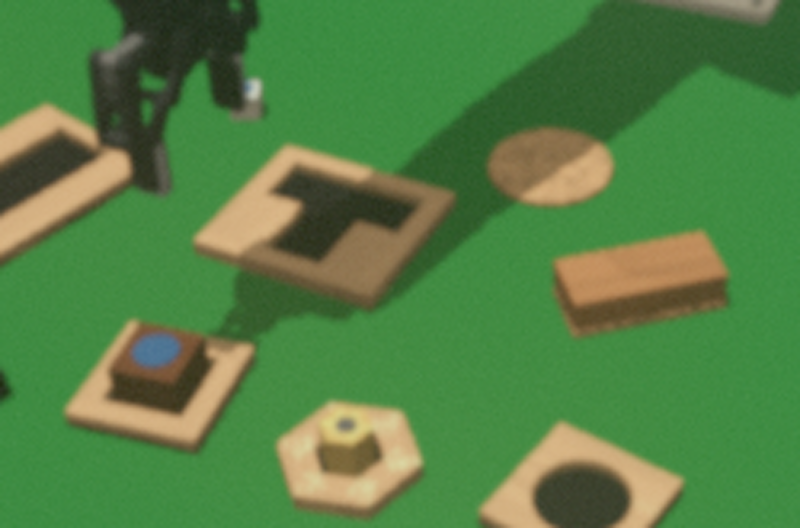

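>>> send_rows --motion "-1 4.5 -1.8 0 -.13; -1 9 -3.6 0 -.26; -1 13.5 -5.4 0 -.39; -1 18 -7.2 0 -.52; -1 22.5 -9 0 -.634"

```text
clock: 13.3
eef_pos: [0.4692, 0.0783, 0.1151]
tool_rot: [0.445, 0.896, 0.001, 0.001]
ft_force: [1.6, 1.1, -0.5]
grip_width: 0.085
grasp_force: 0.0
```

>>> send_rows --motion "-1 0 -3 0 0; -1 0 -3.2 1 0; -1 0 -3.2 2 0; -1 0 -3.2 2 0; -1 0 -3.2 2 0"

```text
clock: 13.8
eef_pos: [0.445, 0.0568, 0.094]
tool_rot: [0.446, 0.895, -0.0, -0.0]
ft_force: [0.4, -0.1, 0.2]
grip_width: 0.0853
grasp_force: 0.0
```

```bash
python3 go.py .4585 .106 .0085 2.225
```

```text
t13.8 at [0.445  0.0568 0.094 ] phi 2.216 q1,q6 [0.13 1.05] w 0.0853 gf 0.0 F [ 0.4 -0.1  0.2] -> tool cm [3.11 4.04 8.55] twist -0.009
```

>>> send_rows --motion "-1 3.1 4 0 -.009; -1 3.1 4.04 3 -.009; -1 3.1 4.04 4 -.009; -1 3.1 4.04 4 -.009; -1 3.1 4.04 4 -.009"

```text
clock: 14.3
eef_pos: [0.4577, 0.1057, 0.0543]
tool_rot: [0.442, 0.897, -0.0, -0.0]
ft_force: [-0.4, 0.3, 0.6]
grip_width: 0.0851
grasp_force: 0.0
```

```bash
python3 go.py .4585 .106 .0085 2.225
```

```text
t14.3 at [0.4577 0.1057 0.0543] phi 2.226 q1,q6 [0.23 1.14] w 0.0851 gf 0.0 F [-0.4  0.3  0.6] -> tool cm [-0.02  0.08  4.58] twist 0.001
```

>>> send_rows --motion "-1 0 .08 2 0; -1 0 .08 3.7 0; -1 0 .08 4.5 0; -1 0 .08 4.5 0; 0 0 .08 4.5 0"

```text
clock: 14.8
eef_pos: [0.459, 0.1069, 0.01]
tool_rot: [0.441, 0.897, 0.0, 0.0]
ft_force: [-0.6, 1.1, 1.6]
grip_width: 0.073
grasp_force: 0.0
```

>>> send_rows --motion "1 0 0 0 0; 1 0 0 0 0; 1 0 0 0 0; 1 0 0 0 0; 1 0 0 0 0"

```text
clock: 15.3
eef_pos: [0.4594, 0.1073, 0.0104]
tool_rot: [0.441, 0.897, 0.001, 0.001]
ft_force: [0.5, -0.3, 6.5]
grip_width: 0.0447
grasp_force: 63.0
```

>>> send_rows --motion "1 0 0 -0.5 0; 1 0 0 -2 0; 1 0 0 -6 0; 1 0 0 -9 0; 1 0 0 -9 0"

```text
clock: 15.8
eef_pos: [0.4616, 0.1078, 0.1035]
tool_rot: [0.441, 0.897, 0.003, 0.003]
ft_force: [1.2, -0.3, -2.1]
grip_width: 0.0445
grasp_force: 62.3
```

```bash
python3 go.py .5008 -.3408 .06 2.841
```

```text
t15.8 at [0.4616 0.1078 0.1035] phi 2.228 q1,q6 [0.23 1.14] w 0.0445 gf 62.3 F [ 1.2 -0.3 -2.1] -> tool cm [-37.9  -24.33   4.29] twist -0.613
```

>>> send_rows --motion "1 -4 -2.6 0 -.12; 1 -8 -5.2 0 -.24; 1 -12 -7.8 0 -.36; 1 -16 -10.4 0 -.48; 1 -20 -13 0 -.6"

```text
clock: 16.3
eef_pos: [0.4767, -0.1322, 0.0983]
tool_rot: [0.154, 0.988, 0.0, -0.001]
ft_force: [-0.1, -0.3, -0.6]
grip_width: 0.045
grasp_force: 62.2
```

```bash
python3 go.py .5008 -.3408 .06 2.841
```

```text
t16.3 at [ 0.4767 -0.1322  0.0983] phi 2.833 q1,q6 [-0.27  0.04] w 0.0450 gf 62.2 F [-0.1 -0.3 -0.6] -> tool cm [ -8.64 -19.15   3.81] twist -0.008
```

>>> send_rows --motion "1 -2 -4.3 0 -.008; 1 -4 -8.7 0 -.008; 1 -6 -13 0 -.008; 1 -8 -17 0 -.008; 1 -8.6 -19.1 1 -.008"

```text
clock: 16.8
eef_pos: [0.5013, -0.3433, 0.0892]
tool_rot: [0.154, 0.988, -0.001, 0.001]
ft_force: [0.7, 0.3, -1.3]
grip_width: 0.0447
grasp_force: 62.2
```

>>> send_rows --motion "1 0 0 1 0; 1 0 0 3 0; 1 0 0 3 0; 1 0 0 3 0"

```text
clock: 17.2
eef_pos: [0.4995, -0.3373, 0.0581]
tool_rot: [0.152, 0.988, 0.001, -0.002]
ft_force: [-0.1, 0.5, -0.1]
grip_width: 0.0451
grasp_force: 62.1
```

```bash
python3 go.py .5008 -.3408 .0155 2.841
```

```text
t17.2 at [ 0.4995 -0.3373  0.0581] phi 2.837 q1,q6 [-0.59 -0.29] w 0.0451 gf 62.1 F [-0.1  0.5 -0.1] -> tool cm [-0.24 -0.3   4.26] twist -0.004
```

>>> send_rows --motion "1 -.24 -.3 0.5 -.004; 1 -.24 -.3 2 -.004; 1 -.24 -.3 3.2 -.004; 1 -.24 -.3 3.2 -.004; 1 -.24 -.3 3.2 -.004"

```text
clock: 17.7
eef_pos: [0.5018, -0.3423, 0.0272]
tool_rot: [0.15, 0.989, 0.0, -0.0]
ft_force: [0.9, 0.3, -0.8]
grip_width: 0.0448
grasp_force: 62.1
```

```bash
python3 go.py .5008 -.3408 .0155 2.841
```

```text
t17.7 at [ 0.5018 -0.3423  0.0272] phi 2.840 q1,q6 [-0.6 -0.3] w 0.0448 gf 62.1 F [ 0.9  0.3 -0.8] -> tool cm [0.14 0.11 1.17] twist -0.001
```

>>> send_rows --motion "1 .14 .1 0.3 0; 1 .14 .1 .9 0; 1 .14 .1 1.2 0; 1 .14 .1 1.2 0; 1 .14 .1 1.2 0"

```text
clock: 18.2
eef_pos: [0.5008, -0.3411, 0.0152]
tool_rot: [0.15, 0.989, 0.0, -0.0]
ft_force: [0.3, 0.0, -1.6]
grip_width: 0.0447
grasp_force: 62.2
```

```bash
python3 go.py .5008 -.3408 .0155 2.841
```

```text
t18.2 at [ 0.5008 -0.3411  0.0152] phi 2.840 q1,q6 [-0.6 -0.3] w 0.0447 gf 62.2 F [ 0.3  0.  -1.6] -> tool cm [ 0.01  0.03 -0.03] twist -0.001
```

>>> send_rows --motion "0 0 0 0 0; -0.3 0 0 0 0; -0.6 0 0 0 0; -1 0 0 -1 0; -1 0 0 -5 0"

```text
clock: 18.7
eef_pos: [0.4976, -0.339, 0.0618]
tool_rot: [0.15, 0.989, 0.002, -0.004]
ft_force: [1.2, 0.3, -0.1]
grip_width: 0.0853
grasp_force: 0.0
```

>>> send_rows --motion "-1 -0 2 -3 -.13; -1 0 6 -6 -.26; -1 0 11 -6 -.39; -1 0 16 -6 -.52; -1 0 21 -6 -.646"

```text
clock: 19.2
eef_pos: [0.5641, -0.1392, 0.127]
tool_rot: [-0.173, 0.985, -0.001, 0.001]
ft_force: [-0.1, 0.4, -0.4]
grip_width: 0.0853
grasp_force: 0.0
```

```bash
python3 go.py .536 .3487 .1 3.487
```

```text
t19.2 at [ 0.5641 -0.1392  0.127 ] phi -2.793 q1,q6 [-0.24 -0.59] w 0.0853 gf 0.0 F [-0.1  0.4 -0.4] -> tool cm [-14.02  46.82   2.66] twist 0.003
```

>>> send_rows --motion "-1 -1.4 4.6 0 0; -1 -2.8 9.2 0 0; -1 -4.2 13.8 0 0; -1 -5.6 18.4 0 0; -1 -7 23 0 0"

```text
clock: 19.7
eef_pos: [0.5515, 0.1015, 0.1265]
tool_rot: [-0.171, 0.985, -0.0, 0.001]
ft_force: [0.2, 0.5, 1.4]
grip_width: 0.0853
grasp_force: 0.0
```

>>> send_rows --motion "-1 -1.4 4.6 0 0; -1 -2.8 9.2 0 0; -1 -4.2 13.8 0 0; -1 -5.6 18.4 0 0; -1 -7 23.4 0 0"

```text
clock: 20.2
eef_pos: [0.5386, 0.3434, 0.1265]
tool_rot: [-0.171, 0.985, 0.0, 0.001]
ft_force: [1.2, -1.0, -0.3]
grip_width: 0.0857
grasp_force: 0.0
```

>>> send_rows --motion "-1 0 0 0 0; -1 0 0 1 0; -1 0 0 2.6 0; -1 0 0 2.6 0; -1 0 0 2.6 0"

```text
clock: 20.7
eef_pos: [0.5385, 0.3397, 0.0989]
tool_rot: [-0.17, 0.985, -0.0, -0.001]
ft_force: [0.0, 0.5, 0.2]
grip_width: 0.0855
grasp_force: 0.0
```

```bash
python3 go.py .536 .3487 .039 3.487
python3 - <<'E'
from h import *
save("c3_top",shot("top"));shot("scene")
A=cv2.resize(IMG["scene"][210:280,100:200],(570,400));B=cv2.resize(IMG["scene"][260:390,400:530],(400,400)); save("c3v",cv2.resize(np.hstack([A,B]),(800,330)))
E
```

```text
t20.7 at [0.5385 0.3397 0.0989] phi -2.799 q1,q6 [0.56 0.22] w 0.0855 gf 0.0 F [0.  0.5 0.2] -> tool cm [-0.08  0.94  5.99] twist -0.003
```

View pics/c3v.png

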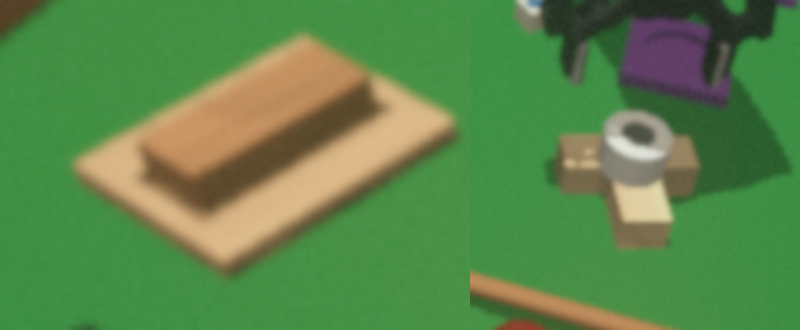

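>>> send_rows --motion "-1 -.08 .94 0 0; -1 -.08 .94 2.5 0; -1 -.08 .94 4.5 0; -1 -.08 .94 5.4 0; -1 -.08 .94 5.4 0"

```text
clock: 21.3
eef_pos: [0.5352, 0.3503, 0.044]
tool_rot: [-0.171, 0.985, -0.0, -0.001]
ft_force: [-0.9, -0.2, 0.0]
grip_width: 0.0855
grasp_force: 0.0
```

```bash
python3 go.py .536 .3487 .039 3.487
```

```text
t21.3 at [0.5352 0.3503 0.044 ] phi -2.797 q1,q6 [0.58 0.24] w 0.0855 gf 0.0 F [-0.9 -0.2  0. ] -> tool cm [-0.02 -0.18  0.5 ] twist -0.001
```

>>> send_rows --motion "-1 0 -.15 .4 0; -1 0 -.15 .4 0; 0 0 -.15 .4 0; 1 0 -.15 .4 0; 1 0 -.15 .4 0"

```text
clock: 21.8
eef_pos: [0.5373, 0.3494, 0.0425]
tool_rot: [-0.171, 0.985, 0.0, 0.001]
ft_force: [0.5, 0.3, 1.9]
grip_width: 0.0456
grasp_force: 61.3
```

>>> send_rows --motion "1 0 0 0 0; 1 0 0 0 0; 1 0 0 0 0; 1 0 0 0 0; 1 0 0 0 0"

```text
clock: 22.3
eef_pos: [0.5374, 0.3496, 0.0424]
tool_rot: [-0.171, 0.985, 0.0, 0.001]
ft_force: [-0.1, -0.6, 4.8]
grip_width: 0.0455
grasp_force: 62.2
```

>>> send_rows --motion "1 0 0 -0.5 0; 1 0 0 -2 0; 1 0 0 -5 0; 1 0 0 -5 0; 1 0 0 -5 0"

```text
clock: 22.8
eef_pos: [0.5368, 0.3493, 0.0914]
tool_rot: [-0.171, 0.985, 0.0, 0.0]
ft_force: [0.2, 0.8, -1.5]
grip_width: 0.0462
grasp_force: 61.7
```

```bash
python3 go.py .64 .1314 .06 3.487
```

```text
t22.8 at [0.5368 0.3493 0.0914] phi -2.797 q1,q6 [0.58 0.23] w 0.0462 gf 61.7 F [ 0.2  0.8 -1.5] -> tool cm [ -2.36 -24.     3.13] twist -0.001
```

>>> send_rows --motion "1 -.5 -4.8 -1 0; 1 -1 -9.6 -1 0; 1 -1.5 -14.4 -1 0; 1 -2 -19.2 -1 0; 1 -2.36 -24 -1 0"

```text
clock: 23.3
eef_pos: [0.6392, 0.1293, 0.099]
tool_rot: [-0.171, 0.985, -0.0, -0.002]
ft_force: [1.5, -0.2, -1.0]
grip_width: 0.046
grasp_force: 61.8
```

>>> send_rows --motion "1 0 0 0 0; 1 0 0 2 0; 1 0 0 4 0; 1 0 0 4 0; 1 0 0 4 0"

```text
clock: 23.8
eef_pos: [0.6384, 0.1313, 0.0596]
tool_rot: [-0.171, 0.985, -0.0, -0.002]
ft_force: [-0.6, 0.3, -1.6]
grip_width: 0.0459
grasp_force: 62.0
```

```bash
python3 go.py .6405 .1317 .0185 3.487
```

```text
t23.8 at [0.6384 0.1313 0.0596] phi -2.797 q1,q6 [ 0.2  -0.14] w 0.0459 gf 62.0 F [-0.6  0.3 -1.6] -> tool cm [-0.22 -0.04  4.11] twist -0.001
```

>>> send_rows --motion "1 -.22 0 0.5 0; 1 -.22 0 2 0; 1 -.22 0 3 0; 1 -.22 0 3 0; 1 -.22 0 3 0"

```text
clock: 24.3
eef_pos: [0.6419, 0.1321, 0.0314]
tool_rot: [-0.171, 0.985, -0.0, -0.0]
ft_force: [0.9, -0.0, -1.3]
grip_width: 0.0457
grasp_force: 62.0
```

```bash
python3 go.py .6405 .1317 .0185 3.487
```

```text
t24.3 at [0.6419 0.1321 0.0314] phi -2.797 q1,q6 [ 0.2  -0.14] w 0.0457 gf 62.0 F [ 0.9 -0.  -1.3] -> tool cm [0.15 0.01 1.29] twist -0.001
```

>>> send_rows --motion "1 .12 0 0.4 0; 1 .12 0 1 0; 1 .12 0 1.3 0; 1 .12 0 1.3 0; 1 .12 0 1.3 0"

```text
clock: 24.8
eef_pos: [0.6407, 0.1315, 0.0181]
tool_rot: [-0.171, 0.985, 0.0, -0.0]
ft_force: [0.3, -0.1, -1.3]
grip_width: 0.0458
grasp_force: 62.0
```

```bash
python3 go.py .6405 .1317 .0185 3.487
```

```text
t24.8 at [0.6407 0.1315 0.0181] phi -2.797 q1,q6 [ 0.2  -0.14] w 0.0458 gf 62.0 F [ 0.3 -0.1 -1.3] -> tool cm [ 0.01  0.03 -0.04] twist -0.001
```

>>> send_rows --motion "0 0 0 0 0; -0.3 0 0 0 0; -0.6 0 0 0 0; -1 0 0 -1 0; -1 0 0 -5 0"

```text
clock: 25.3
eef_pos: [0.6371, 0.1308, 0.0644]
tool_rot: [-0.171, 0.985, -0.0, -0.005]
ft_force: [-0.7, 0.6, -0.8]
grip_width: 0.0855
grasp_force: 0.0
```

>>> send_rows --motion "-1 3 2 -3 0; -1 7 4 -5 0; -1 11 6 -5 0; -1 15 6 -5 0; -1 15 6 -5 0"

```text
clock: 25.8
eef_pos: [0.472, 0.1357, 0.1179]
tool_rot: [-0.172, 0.985, -0.0, -0.004]
ft_force: [0.3, 0.8, -0.3]
grip_width: 0.0852
grasp_force: 0.0
```

Run:
```python
from fit import *
from go import go
for n in("top","scene"): save("c4_"+n,shot(n))
f=lambda p:[place(q,p,0,.03) for q in SH["T"]]
for c in(("top",),("scene",),("top","scene")): p,e=fit(f,[.5375,.3504,.3456],c,pad=4); print(c,np.round(p,4),e)
c,s=np.cos(p[2]),np.sin(p[2]); g=p[:2]+.014*np.array([c,s]); print("grasp",g); go(*g,.05,p[2]+np.pi)
A=cv2.resize(IMG["scene"][280:380,270:390],(480,400),interpolation=cv2.INTER_CUBIC);B=cv2.resize(IMG["scene"][290:380,410:520],(489,400),interpolation=cv2.INTER_CUBIC); save("c4v",cv2.resize(np.hstack([A,B]),(800,330)))
```

```text
('top',) [0.5373 0.3512 0.3455] 0.000898171856533736
('scene',) [0.5372 0.3498 0.3465] 0.003744478104636073
('top', 'scene') [0.5372 0.3506 0.3445] 0.008764039725065231
grasp [0.55037985 0.35530223]
t25.9 at [0.4793 0.1375 0.1196] phi -2.797 q1,q6 [ 0.28 -0.07] w 0.0853 gf 0.0 F [ 0.7 -0.3  0.2] -> tool cm [-14.03  18.1    6.98] twist -0.000
```

View pics/c4v.png

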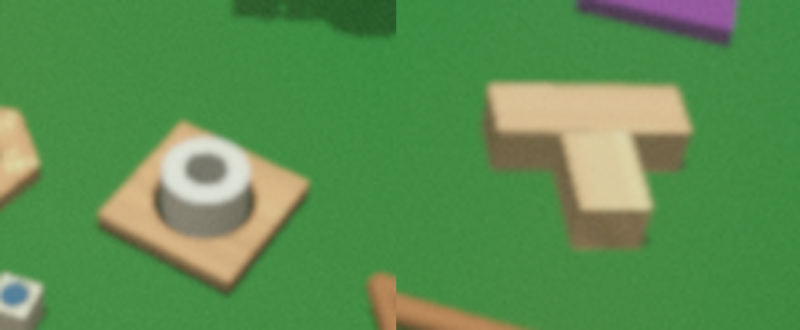

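>>> send_rows --motion "-1 -2.8 3.6 0 0; -1 -5.6 7.2 0 0; -1 -8.4 10.8 0 0; -1 -11.2 14.5 1 0; -1 -14.3 18.1 2 0"

```text
clock: 26.4
eef_pos: [0.5556, 0.3591, 0.0992]
tool_rot: [-0.171, 0.985, 0.001, 0.002]
ft_force: [0.2, -0.4, -0.2]
grip_width: 0.0858
grasp_force: 0.0
```

>>> send_rows --motion "-1 0 0 1 0; -1 0 0 3 0; -1 0 0 4 0; -1 0 0 4 0; -1 0 0 4 0"

```text
clock: 26.9
eef_pos: [0.5536, 0.3557, 0.0588]
tool_rot: [-0.171, 0.985, 0.0, 0.0]
ft_force: [0.6, -0.2, -0.6]
grip_width: 0.0854
grasp_force: 0.0
```

```bash
python3 go.py .5532 .3563 .009 3.487
```

```text
t26.9 at [0.5536 0.3557 0.0588] phi -2.798 q1,q6 [0.57 0.23] w 0.0854 gf 0.0 F [ 0.6 -0.2 -0.6] -> tool cm [0.02 0.07 4.98] twist -0.002
```

>>> send_rows --motion "-1 0 .07 2.5 0; -1 0 .07 4.2 0; -1 0 .07 4.8 0; -1 0 .07 4.8 0; 0 0 .07 4.8 0"

```text
clock: 27.4
eef_pos: [0.5537, 0.3571, 0.0118]
tool_rot: [-0.171, 0.985, 0.0, 0.001]
ft_force: [0.0, -0.0, 1.4]
grip_width: 0.0733
grasp_force: 0.0
```

>>> send_rows --motion "1 0 0 0 0; 1 0 0 0 0; 1 0 0 0 0; 1 0 0 0 0; 1 0 0 0 0"

```text
clock: 27.9
eef_pos: [0.5535, 0.3572, 0.0115]
tool_rot: [-0.171, 0.985, 0.0, 0.001]
ft_force: [1.0, 0.1, 5.4]
grip_width: 0.0327
grasp_force: 62.1
```

```bash
python3 go.py .5532 .3563 .009 3.487
```

```text
t27.9 at [0.5535 0.3572 0.0115] phi -2.797 q1,q6 [0.57 0.23] w 0.0327 gf 62.1 F [1.  0.1 5.4] -> tool cm [ 0.06 -0.08  0.25] twist -0.001
```

>>> send_rows --motion "1 0 0 -0.5 0; 1 0 0 -2 0; 1 0 0 -6 0; 1 0 0 -8 0; 1 0 0 -8 0"

```text
clock: 28.4
eef_pos: [0.5551, 0.3583, 0.0951]
tool_rot: [-0.171, 0.985, 0.002, 0.004]
ft_force: [1.2, 0.1, -1.1]
grip_width: 0.0327
grasp_force: 61.4
```

```bash
python3 -c "
from go import *
th=-.067; g=np.array([.4546,-.1175])+.017*np.array([np.cos(th),np.sin(th)]); print(g); go(*g,.06,th+np.pi)"
```

```text
[ 0.47156186 -0.11863815]
t28.4 at [0.5551 0.3583 0.0951] phi -2.797 q1,q6 [0.57 0.23] w 0.0327 gf 61.4 F [ 1.2  0.1 -1.1] -> tool cm [ 23.99 -42.08   3.24] twist 0.411
```

>>> send_rows --motion "1 2.3 -4.1 0 .09; 1 4.6 -8.2 0 .18; 1 6.9 -12.3 0 .27; 1 9.2 -16.4 0 .36; 1 11.5 -20.5 0 .411"

```text
clock: 28.9
eef_pos: [0.5118, 0.123, 0.0889]
tool_rot: [0.035, 0.999, -0.0, -0.001]
ft_force: [1.0, -0.2, -1.6]
grip_width: 0.0328
grasp_force: 61.4
```

```bash
python3 go.py .4716 -.1187 .06 3.0746
```

```text
t28.9 at [0.5118 0.123  0.0889] phi 3.073 q1,q6 [0.24 0.3 ] w 0.0328 gf 61.4 F [ 1.  -0.2 -1.6] -> tool cm [  2.33 -24.39   2.92] twist -0.002
```

>>> send_rows --motion "1 .4 -4.8 0 0; 1 .9 -9.6 0 0; 1 1.4 -14.4 0 0; 1 1.9 -19.2 0 0; 1 2.33 -23.9 0 0"

```text
clock: 29.4
eef_pos: [0.4726, -0.1135, 0.0892]
tool_rot: [0.033, 0.999, 0.0, -0.001]
ft_force: [1.3, 0.3, -1.7]
grip_width: 0.0324
grasp_force: 61.4
```

>>> send_rows --motion "1 0 0 0 0; 1 0 0 2 0; 1 0 0 3.5 0; 1 0 0 3.5 0; 1 0 0 3.5 0"

```text
clock: 29.9
eef_pos: [0.4736, -0.1113, 0.0546]
tool_rot: [0.033, 0.999, 0.0, -0.001]
ft_force: [-0.0, 0.6, -1.1]
grip_width: 0.0322
grasp_force: 61.3
```

```bash
python3 go.py .4721 -.1187 .0175 3.0746
```

```text
t29.9 at [ 0.4736 -0.1113  0.0546] phi 3.075 q1,q6 [-0.23 -0.16] w 0.0322 gf 61.3 F [-0.   0.6 -1.1] -> tool cm [ 0.09 -0.75  3.71] twist 0.001
```

>>> send_rows --motion "1 .09 -.75 0 0; 1 .09 -.75 1.5 0; 1 .09 -.75 2.5 0; 1 .09 -.75 2.5 0; 1 .09 -.75 2.5 0"

```text
clock: 30.4
eef_pos: [0.4729, -0.1194, 0.0304]
tool_rot: [0.033, 0.999, 0.0, -0.0]
ft_force: [1.0, 0.1, -1.5]
grip_width: 0.0324
grasp_force: 61.3
```

```bash
python3 go.py .4721 -.1187 .0175 3.0746
```

```text
t30.4 at [ 0.4729 -0.1194  0.0304] phi 3.075 q1,q6 [-0.25 -0.18] w 0.0324 gf 61.3 F [ 1.   0.1 -1.5] -> tool cm [0.09 0.06 1.29] twist 0.000
```

>>> send_rows --motion "1 .09 .06 0.5 0; 1 .09 .06 1 0; 1 .09 .06 1.3 0; 1 .09 .06 1.3 0; 1 .09 .06 1.3 0"

```text
clock: 30.9
eef_pos: [0.4721, -0.1187, 0.0172]
tool_rot: [0.033, 0.999, 0.0, -0.0]
ft_force: [0.2, 0.2, -1.6]
grip_width: 0.0326
grasp_force: 61.3
```

```bash
python3 go.py .4721 -.1187 .0175 3.0746
```

```text
t30.9 at [ 0.4721 -0.1187  0.0172] phi 3.075 q1,q6 [-0.25 -0.18] w 0.0326 gf 61.3 F [ 0.2  0.2 -1.6] -> tool cm [-0.    0.   -0.03] twist 0.000
```

>>> send_rows --motion "0 0 0 0 0; -0.3 0 0 0 0; -0.6 0 0 0 0; -1 0 0 -1 0; -1 0 0 -5 0"

```text
clock: 31.4
eef_pos: [0.4687, -0.1179, 0.0649]
tool_rot: [0.033, 0.999, 0.001, -0.004]
ft_force: [-0.3, -0.8, 0.1]
grip_width: 0.0856
grasp_force: 0.0
```

>>> send_rows --motion "-1 2 -2 -5 0; -1 5 -2 -10 0; -1 9 -2 -12 0; -1 12 -2 -12 0; -1 12 -2 -12 0"

```text
clock: 31.9
eef_pos: [0.3476, -0.1302, 0.1892]
tool_rot: [0.034, 0.999, -0.0, 0.0]
ft_force: [1.1, -0.5, -0.4]
grip_width: 0.0856
grasp_force: 0.0
```

Run:
```python
from fit import *
import json
for n in("top","scene"): save("c5_"+n,shot(n))
save("c5v",cv2.resize(IMG["scene"][200:370,110:400],(800,469),interpolation=cv2.INTER_CUBIC))
save("c5t",cv2.resize(IMG["top"][140:270,255:515],(800,400),interpolation=cv2.INTER_CUBIC))
```

```text
(no output)
```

View pics/c5v.png

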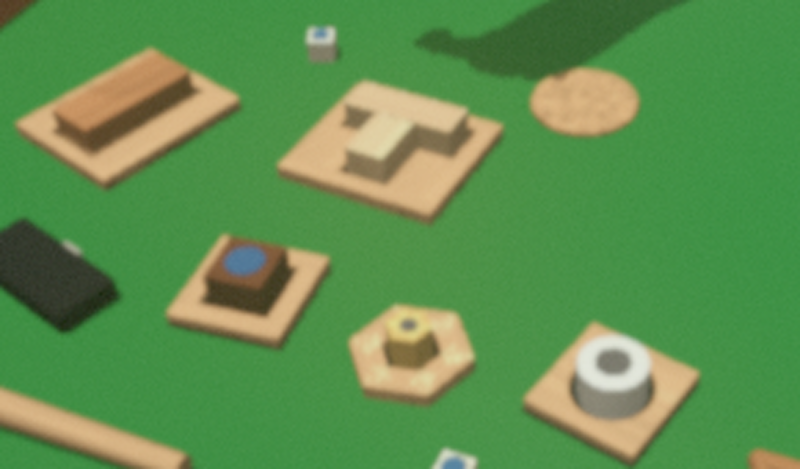

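View pics/c5t.png

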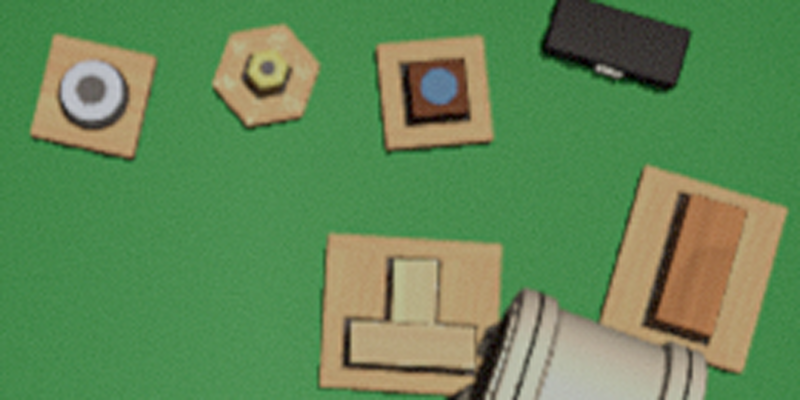

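Both views show all five pieces sitting flat in their own recesses, and the gripper is clear of everything. I'm handing in the job.

```bash
python3 -c "
from workcell import workorder
print(workorder.job_done())"
```

```text
the job is handed in; nothing more can be done
None
```

All five pieces lie in their matching holders and the gripper has let go. The job was handed in at about 32 s on the robot's clock; the final pictures showed every piece seated, and no verdict came back.

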